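# Find the gauge strip that fits the roller gap of the dough sheeter

### The job

The bench dough sheeter has been left at an unknown setting. Find which of the three gauge strips fits the gap between its two rollers - it slides in from the infeed plate with a light, steady drag, neither blocked nor loose - and leave that strip lying nipped between the rollers, pushed in straight until its front end shows about 30 mm beyond the nip, so that I can lock the rollers on it. Never force a strip (more than about 20 N of push means it does not fit), lay any other strip you tried flat on the pastry board again, and leave the jam jar, the piping nozzle and the tape roll where they are.

Things in the scene. Friction and masses are not known exactly. Their poses are not given: they have to be found in the camera images.
- gauge_1: gauge strip 1: bare aluminium strip 164 x 30 mm, 4 mm thick, one hole in its top, lying flat on the board; black upright grip on its rear end, 42 mm along x, 15 mm wide (pinch across y), z = 4 to 44 mm. Origin: on the underside, below the grip's middle; x runs along the strip to its rounded front end, 139 mm ahead (rear end 25 mm behind). About 110 g.
- gauge_2: gauge strip 2: bare aluminium strip 164 x 30 mm, 6 mm thick, a row of two holes in its top, lying flat on the board; black upright grip on its rear end, 42 mm along x, 15 mm wide (pinch across y), z = 6 to 46 mm. Origin: on the underside, below the grip's middle; x runs along the strip to its rounded front end, 139 mm ahead (rear end 25 mm behind). About 130 g.
- gauge_3: gauge strip 3: bare aluminium strip 164 x 30 mm, 8 mm thick, a row of three holes in its top, lying flat on the board; black upright grip on its rear end, 42 mm along x, 15 mm wide (pinch across y), z = 8 to 48 mm. Origin: on the underside, below the grip's middle; x runs along the strip to its rounded front end, 139 mm ahead (rear end 25 mm behind). About 150 g.
- sheeter: grey bench dough sheeter, fixed: two cheeks (inner faces 104 mm apart, 36 mm to either side of the nip in x, 181 mm tall with their knobs), between them two level steel rollers one above the other, 44 mm thick, 100 mm long, that do not turn. Origin: on the table below the nip; x points from the infeed (robot's) side through the rollers, y along them, z up. No obstacle behind the nip.
- infeed (a point): front edge of the flat steel infeed plate, middle of its top, 132 mm before the nip (-x) and 75.5 mm above the table. The plate is 104 mm wide, reaches to 28 mm before the nip and always lies below the lower roller's top: a released strip comes to rest on it.
- nip (a point): upper side of the roller gap: lowest line of the upper roller at rest, mid-width, 85 mm above the table, above the sheeter's origin. The lower roller's top lies an unknown 2.0 to 7.8 mm below this point.
- upper_roller: upper roller; origin on its axis, 22 mm above point nip. Held down with about 5 N, it can rise 2 mm to a hard stop. A strip up to 2 mm thicker than the gap lifts it and slides through with a steady drag of 4 to 8 N (up to about 15 N while entering); a thicker one is blocked, a thinner one is loose (next to no drag, if not held up or down). Where two strips fit, either will do.
- pastry_board: light wooden board, 230 mm (x) by 215 mm (y), 15 mm thick, fixed; origin at the centre of its underside. The gauge strips lie on it side by side, along its y, about 72 mm apart, grips towards -y. A fixed bench scale, 115 mm tall, stands between the board and the sheeter: carry strips over it.
- jam_jar: jam jar with a yellow lid, 71 mm across, 110 mm tall, loose bystander; origin at the centre of its underside
- nozzle: steel piping nozzle standing on its wide end, 35 mm across, 50 mm tall, loose bystander; origin at the centre of its underside
- tape: roll of tape lying flat, 98 mm across, 25 mm tall, loose bystander; origin at the centre of its underside

How it is judged:
By the outcome, as a careful person would: the job done as asked, in the order asked, and still so for the second after the job is handed in, with the robot touching nothing.
It also fails if it takes over 72 s, if anything falls off the work surface, if the arm or the gripper's body presses on something with over 40 N, if the wrist force passes 120 N, or if a joint passes its speed limit or range.

### The arm

A 6-joint arm with a two-finger parallel gripper is mounted at the origin on a cart in front of the work surface, level with it; the furniture and walls round the work are solid. World frame = base frame: x ahead of the robot, y to its left, z up, the work surface at z = 0. Lengths are in mm, angles in rad, forces in N, time in s.
With the tool pointing down it reaches from about 300 to 775 mm from the base axis. Payload 14.6 kg.
Tool frame: the origin (TCP) lies midway between the tips of the shut fingers; the grasp point (between the pads) lies 19 mm behind it; z points along the fingers, y is the line along which they close (so a half turn about z gives the same grasp; the last joint's range is limited). The gripper opens to 85 mm and grips with 20 to 120 N. Pads are 22 mm wide; open, the fingers measure 114 mm over their backs; the gripper's body (76 mm by 85 mm) begins 54 mm behind the grasp point. The pads swing forward as they close: fully open they stand 13 mm farther back than shut.
Start: joints at [-1.334, 0.3, 1.521, -0, 1.321, -0.067], TCP at [164.525, -524.806, 231.281] pointing down, gripper open.
Joint ranges: [-3.03, 3.03], [-0.79, 2.21], [0.23, 2.52], [-1.04, 4.18], [0, 3.07], [-2.55, 2.55]. Speed limits (rad/s): [2.22, 2.22, 2.57, 3.14, 3.14, 3.14].

### API

Orientations are given as a rotation vector (axis times angle).
In Python, from rig import robot gives the robot as it stands.
- The arm moves only by the shell command python3 -m creep 'ROWS'. ROWS is JSON, one flat list of numbers, 5 for each row, row after row: the opening, from 0 (shut) to 1 (fully open), then the shift along the world's x, y, z normalised to -1 to 1, where 1 is 1000 mm, then the turn about the world's z normalised to -1 to 1, where 1 is 60 degrees. A call has 1 to 12 rows; each row is the pose to reach, as a shift and turn from the pose commanded when the call began; what a row does not reach only later rows make up. A row lasts 1/8 s, in which the tool goes at most 62.5 mm and 10.7 degrees, less where a joint would pass 70% of its speed; a pose out of reach is approached as far as the arm can. A call with a number of a shift or a turn outside -1 to 1 is refused whole. A call with a gripper value outside its range is refused whole. The fingers move at their own pace and stop on an object; the grip force is fixed at half the most. Time passes only in rows, so rows that repeat a pose let the fingers close. It gives the time, the measured TCP pose, the force, the opening and the grip force at its end, in the units of the state.
- robot.get_obs(): the state, without advancing time (a new reading comes with each control period).
- robot.camera(name): name is "scene" or "top" or "wrist"; returns a dict with "color" (384x512x3 uint8, red, green, blue), "mtx" (3x3 intrinsics, pixels), "camera_from_world" (4x4, takes a point from world to camera coordinates). Camera axes: x right, y down, z forward; pixel columns grow to the right and rows downward; lengths in mm; the calibration is good to about 2 mm. The wrist camera is an equidistant fisheye: a pixel r from the principal point sees the ray r / f radians off the axis. A picture is of the moment at which its call begins. There is no depth.
- robot.close_job(): hands the job in; it is judged then, once.
The state is a dict: "t": time; "qpos": joint angles; "joint_velocities": joint speeds; "tau": joint torques, N m; "tool_pos": TCP position; "tool_rot": TCP orientation; "contact_force": force on the tool from outside, world axes, zero at the start; "wrist_torque": the same for the moment, N m; "grip_width": finger opening in mm; "finger_force": force on a finger pad.
Only numpy, scipy, OpenCV 4.12 (cv2) and the standard library are available. Lean on these libraries where they do the work, as an engineer would, in place of code of your own. Each camera call takes 0.05 s, during which the arm holds its last target. There are 200 camera calls.

## Working session

There is one attempt and no reset: what is moved stays moved. The work goes in short steps, Python scripts to look and compute and a shell command to move; the robot and the scene stay as the last step left them, time stands still between calls to the robot, and variables do not carry over. Pictures are saved under pics/ and viewed, at most 10 in all, crops included, and the job is handed in when it is done.

```bash
ls; mkdir -p pics; python3 - <<'E'
from rig import robot
import cv2,numpy as np,pickle
d={}
for n in("scene","top"):
    c=robot.camera(n); d[n]=c
    cv2.imwrite(f"pics/{n}0.png",cv2.resize(c["color"][:,:,::-1],None,fx=1.5,fy=1.5,interpolation=cv2.INTER_CUBIC))
    print(n,c["mtx"].tolist(),np.round(c["camera_from_world"],3).tolist())
pickle.dump(d,open("c0.pkl","wb"))
o=robot.get_obs();print(o)
E
```

```text
pics
scene [[430.5547421111297, 0.0, 257.8062455757742], [0.0, 430.5547421111297, 199.12860318762986], [0.0, 0.0, 1.0]] [[0.555, -0.832, -0.008, -439.312], [-0.391, -0.252, -0.886, 260.408], [0.734, 0.495, -0.465, 962.203], [0.0, 0.0, 0.0, 1.0]]
top [[377.7376014301049, 0.0, 250.20071825701217], [0.0, 377.7376014301049, 185.49250123935553], [0.0, 0.0, 1.0]] [[0.001, -1.0, 0.0, -146.314], [-0.985, -0.001, -0.172, 557.142], [0.172, -0.0, -0.985, 1113.938], [0.0, 0.0, 0.0, 1.0]]
{'t': 0.1, 'qpos': array([-1.33359075e+00,  3.00435281e-01,  1.52153651e+00,  2.37034906e-05,
        1.32074492e+00, -6.65633822e-02]), 'joint_velocities': array([-9.25190128e-04, -3.71860341e-04, -1.31425732e-03, -7.93594047e-05,
        9.45865407e-04, -7.25301343e-05]), 'tau': array([ 5.32716604e-04, -5.44381034e+01, -3.62372947e+01, -1.15743633e-04,
        3.01911939e-03,  1.98973765e-05]), 'tool_pos': array([ 164.48372028, -524.5911449 ,  230.75982903]), 'tool_rot': array([-3.10431811e+00, -4.75147817e-01,  1.14485803e-04]), 'contact_force': array([-0.50936167, -0.09458477, -0.21601072]), 'wrist_torque': array([ 0.04437564, -0.0219334 , -0.02326346]), 'finger_force': 0.0, 'grip_width': 85.30053030635429}
```

View pics/scene0.png

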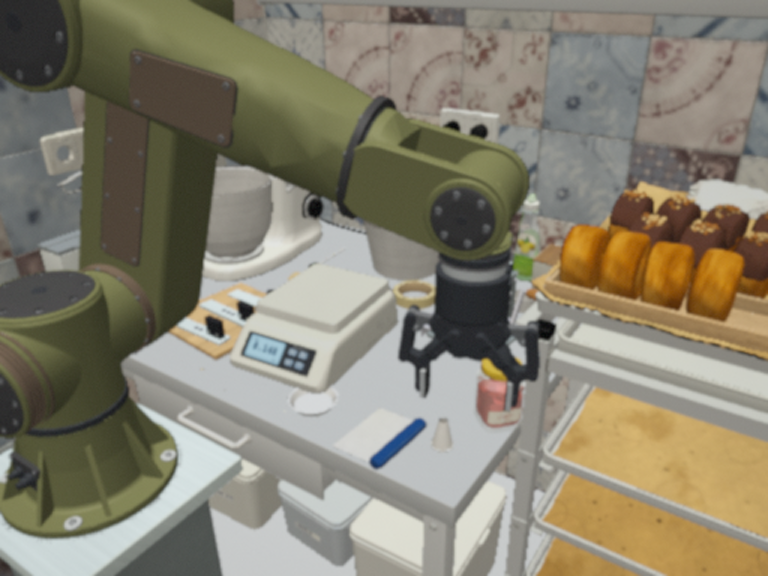

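View pics/top0.png

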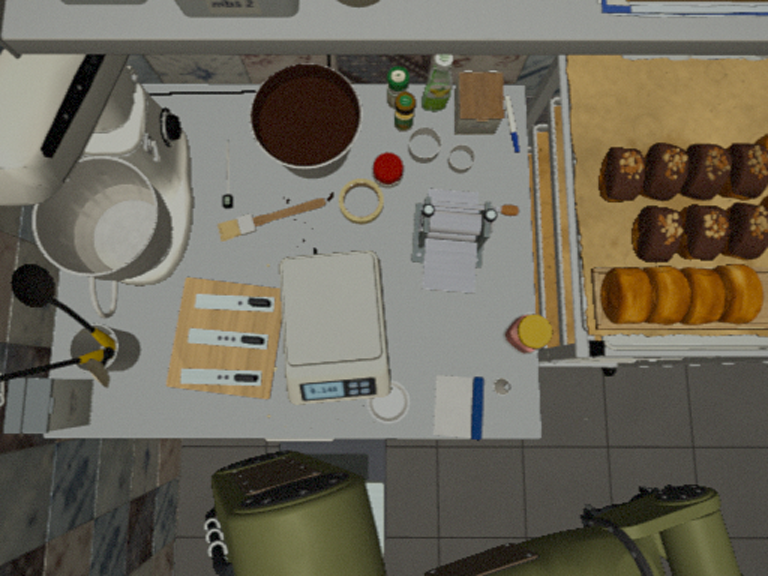

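The top view shows the board at (225,338) with three strips whose grips point right, and the scale at (335,325). The sheeter is at (453,235), its infeed towards the robot. Jar (535,332), nozzle (502,385), tape (361,200).

```bash
python3 - <<'E'
import cv2,numpy as np,pickle
d=pickle.load(open("c0.pkl","rb"))
t=d["top"]["color"][:,:,::-1]
a=cv2.resize(t[180:270,105:195],(540,540),interpolation=cv2.INTER_CUBIC)
b=cv2.resize(t[118:202,268:342],None,fx=3.4,fy=6.43)
b=cv2.resize(t[120:200,268:342],(260,281),interpolation=cv2.INTER_CUBIC)
im=np.zeros((540,800,3),np.uint8);im[:,:540]=a;im[:281,540:]=b
cv2.imwrite("pics/crop1.png",im)
M=d["top"]["camera_from_world"];K=d["top"]["mtx"]
g=cv2.cvtColor(t,cv2.COLOR_BGR2GRAY)
def ray(u,v,z):
    R=M[:3,:3];C=-R.T@M[:3,3];r=R.T@np.linalg.inv(K)@[u,v,1];return C+r*(z-C[2])/r[2]
# dark grips on board
m=np.zeros_like(g);m[180:270,105:190]=(g[180:270,105:190]<70)*255
n,l,s,c=cv2.connectedComponentsWithStats(m)
for i in range(1,n):
    if s[i,4]>20: print("dark",s[i],c[i],ray(*c[i],55))
hsv=cv2.cvtColor(t,cv2.COLOR_BGR2HSV)
m=((hsv[...,1]<45)&(hsv[...,2]>140)).astype(np.uint8);q=np.zeros_like(m);q[185:262,115:183]=m[185:262,115:183]
n,l,s,c=cv2.connectedComponentsWithStats(q)
for i in range(1,n):
    if s[i,4]>60: print("strip",s[i],c[i],ray(*c[i],20), cv2.minAreaRect(np.argwhere(l==i)[:,::-1].astype(np.float32)))
E
```

```text
dark [166 199  14   6  64] [172.359375 201.125   ] [507.65486496  90.72857962  55.        ]
dark [161 224  15   5  63] [167.76190476 226.23809524] [431.66167226 101.73947434  55.        ]
dark [156 250  16   4  59] [163.62711864 251.49152542] [356.97148794 111.11247752  55.        ]
strip [115 185   9  44 200] [117.38 200.03] [515.49568318 270.26535409  20.        ] ((119.0, 206.5), (43.0, 8.0), 90.0)
strip [135 185  48   6 166] [165.09638554 186.63253012] [558.25836776 122.56429506  20.        ] ((158.49998474121094, 187.49998474121094), (46.99999237060547, 4.999999046325684), 0.0)
strip [130 196  53  12 400] [152.23 201.48] [511.06660801 160.93806319  20.        ] ((156.0496368408203, 201.4325408935547), (52.176151275634766, 9.45489501953125), 2.6630005836486816)
strip [125 219  54  14 401] [147.82543641 225.12468828] [437.29324574 171.18881785  20.        ] ((151.47242736816406, 225.3310546875), (52.9830207824707, 9.71632194519043), 4.763641834259033)
strip [120 246  54  11 421] [143.19714964 250.89548694] [358.66897697 181.58641393  20.        ] ((146.58853149414062, 251.0210418701172), (53.144683837890625, 9.922245025634766), 2.0454084873199463)
```

View pics/crop1.png

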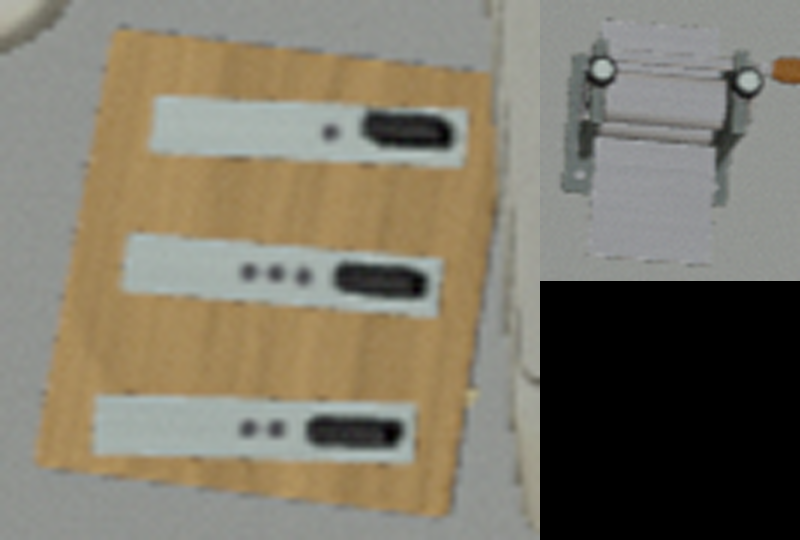

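The crop shows 1 hole on the far strip, 3 on the middle one and 2 on the near one. I'll try gauge_2 first, since blocked then means gauge 1 and loose means gauge 3. Next I measure the sheeter and strip poses.

```bash
cat > h.py <<'E'
import cv2,numpy as np,pickle
from rig import robot
def ray(c,u,v,z):
    M=c["camera_from_world"];R=M[:3,:3];C=-R.T@M[:3,3];r=R.T@np.linalg.inv(c["mtx"])@[u,v,1];return C+r*(z-C[2])/r[2]
def proj(c,p):
    q=c["camera_from_world"]@np.append(p,1);q=c["mtx"]@q[:3];return q[:2]/q[2]
def st():
    o=robot.get_obs();r=o["tool_rot"];print("t",round(o["t"],2),"pos",np.round(o["tool_pos"],1),"yawx",round(np.degrees(2*np.arctan2(r[1],r[0]))%360,2),"F",np.round(o["contact_force"],1),"T",np.round(o["wrist_torque"],2),"w",round(o["grip_width"],1));return o
E
python3 - <<'E'
from h import *
d=pickle.load(open("c0.pkl","rb"));c=d["top"];t=cv2.resize(c["color"][:,:,::-1],None,fx=4,fy=4,interpolation=cv2.INTER_CUBIC)
f=lambda p:((np.array(p)+.5)/4-.5)
hsv=cv2.cvtColor(t,cv2.COLOR_BGR2HSV)
m=((hsv[...,1]<45)&(hsv[...,2]>140)).astype(np.uint8)
for n,(u,v),z in(("g2",(135,251),21),("g3",(138,224),23),("g1",(140,201),19)):
    q=np.zeros_like(m);q[4*(v-12):4*(v+12),4*115:4*184]=m[4*(v-12):4*(v+12),4*115:4*184]
    k,l=cv2.connectedComponents(q);w=l==l[4*v,4*u]
    r=cv2.minAreaRect(np.argwhere(w)[:,::-1].astype(np.float32));b=np.array([ray(c,*f(p),z)[:2] for p in cv2.boxPoints(r)])
    b=b[np.argsort(b[:,1])];rear=b[:2].mean(0);fr=b[2:].mean(0);a=(fr-rear)/np.linalg.norm(fr-rear)
    print(n,"len",np.linalg.norm(fr-rear),"wid",np.linalg.norm(b[0]-b[1]),"front",fr,"rear",rear,"origin",(rear+25*a+fr-139*a)/2,"yaw",np.degrees(np.arctan2(a[1],a[0])))
# sheeter plate
print("plate px",c["color"][185,300],"table",c["color"][185,270],c["color"][200,300])
L=cv2.cvtColor(t,cv2.COLOR_BGR2LAB).astype(int);s=L[4*185,4*300];D=np.abs(L-s).sum(2)
q=np.zeros(D.shape,np.uint8);q[4*155:4*205,4*270:4*335]=(D<14)[4*155:4*205,4*270:4*335]
q=cv2.morphologyEx(q,cv2.MORPH_OPEN,np.ones((7,7)))
k,l=cv2.connectedComponents(q);w=l==l[4*185,4*300]
r=cv2.minAreaRect(np.argwhere(w)[:,::-1].astype(np.float32));b=f(cv2.boxPoints(r));print(b)
b=np.array([ray(c,*p,75.5)[:2] for p in b]);print(np.round(b,1),[round(np.linalg.norm(b[i]-b[i-1]),1) for i in range(4)])
# knobs
k=(hsv[...,2]>215)&(hsv[...,1]<25);q=np.zeros(D.shape,np.uint8);q[4*130:4*150,4*278:4*335]=k[4*130:4*150,4*278:4*335]
n,l,s,ce=cv2.connectedComponentsWithStats(q)
K=[]
for i in range(1,n):
    if s[i,4]>60: K.append(ray(c,*f(ce[i]),181)[:2]);print("knob",f(ce[i]),s[i,4],K[-1])
E
```

```text
g2 len 164.72411325468275 wid 30.174700813764016 front [360.96434244 252.38082012] rear [356.00738517  87.73130733] origin [356.77059238 113.08187796] yaw 88.27556750529516
g3 len 165.01702462922523 wid 30.798005978453567 front [443.30336994 241.40134641] rear [429.90891643  76.92883493] origin [431.97944572 102.3531758 ] yaw 85.34417193846325
g1 len 165.85316634608256 wid 31.18863382231476 front [515.20519565 232.61190953] rear [507.67660693  66.92970427] origin [508.85349481  92.82956238] yaw 87.39827315945467
plate px [149 148 150] table [145 148 143] [145 146 145]
[[269.625 154.625]
 [334.375 154.625]
 [334.375 204.375]
 [269.625 204.375]]
[[ 648.1 -204.6]
 [ 648.4 -401.9]
 [ 495.8 -396.3]
 [ 495.6 -203.5]] [np.float64(152.6), np.float64(197.3), np.float64(152.7), np.float64(192.8)]
```

```bash
python3 -m creep '[1,0.04,0.05,0,0.1, 1,0.08,0.1,0,0.2, 1,0.11,0.16,0,0.3, 1,0.14,0.22,0,0.4, 1,0.16,0.28,0,0.5, 1,0.18,0.34,0,0.6, 1,0.19,0.4,0,0.7, 1,0.192,0.46,0,0.8, 1,0.192,0.52,0,0.85, 1,0.192,0.57,0,0.9, 1,0.192,0.61,-0.03,0.9, 1,0.192,0.638,-0.05,0.9]'
python3 - <<'E'
from h import *
st()
c=robot.camera("scene");s=c["color"][:,:,::-1]
cv2.imwrite("pics/scene1.png",cv2.resize(s[100:290,210:370],(640,600)[::1],interpolation=cv2.INTER_CUBIC) if 0 else cv2.resize(s[90:290,220:420],(600,600),interpolation=cv2.INTER_CUBIC))
pickle.dump(c,open("s1.pkl","wb"))
c=robot.camera("top");pickle.dump(c,open("t1.pkl","wb"))
t=cv2.resize(c["color"][:,:,::-1],None,fx=4,fy=4,interpolation=cv2.INTER_CUBIC)
f=lambda p:((np.array(p)+.5)/4-.5)
B=cv2.GaussianBlur(t,(0,0),4).astype(int);lav=B[...,0]-B[...,1]+(B[...,2]-B[...,1])
print("lav plate",lav[740,1200],"table",lav[740,1090],lav[810,1200])
q=np.zeros(lav.shape,np.uint8);q[4*166:4*205,4*270:4*335]=(lav>(lav[740,1200]+lav[740,1090])/2)[4*166:4*205,4*270:4*335]
q=cv2.morphologyEx(q,cv2.MORPH_OPEN,np.ones((15,15)))
k,l=cv2.connectedComponents(q);w=(l==l[740,1200])
r=cv2.minAreaRect(np.argwhere(w)[:,::-1].astype(np.float32));b=f(cv2.boxPoints(r))
W=np.array([ray(c,*p,75.5)[:2] for p in b]);print(np.round(b,1).tolist(),np.round(W,1).tolist(),[round(np.linalg.norm(W[i]-W[i-1]),1) for i in range(4)])
v=t[4*118:4*205,4*268:4*342].copy();cv2.polylines(v,[np.int32(b*4+1.5-[4*268,4*118])],True,(0,0,255),1)
a=cv2.imread("pics/scene1.png");o=np.zeros((600,800,3),np.uint8);o[:348,:296]=v;o[:500,300:]=cv2.resize(a,(500,500));cv2.imwrite("pics/c2.png",o)
E
```

```text
t: 1.6
tool_pos: [355.9, 114.8, 180.3]
tool_rot: [-2.549, -1.835, 0.001]
contact_force: [-0.2, -0.4, -0.1]
grip_width: 85.2
finger_force: 0.0
t 1.6 pos [355.9 114.8 180.3] yawx 71.5 F [-0.2 -0.4 -0.1] T [ 0.    0.03 -0.  ] w 85.2
lav plate 1 table -5 -7
[[282.1000061035156, 192.3000030517578], [283.3999938964844, 164.0], [316.6000061035156, 165.60000610351562], [315.20001220703125, 193.89999389648438]] [[532.0, -241.0], [618.8, -246.2], [614.0, -346.7], [527.3, -340.1]] [np.float64(99.3), np.float64(86.9), np.float64(100.6), np.float64(86.9)]
```

View pics/c2.png

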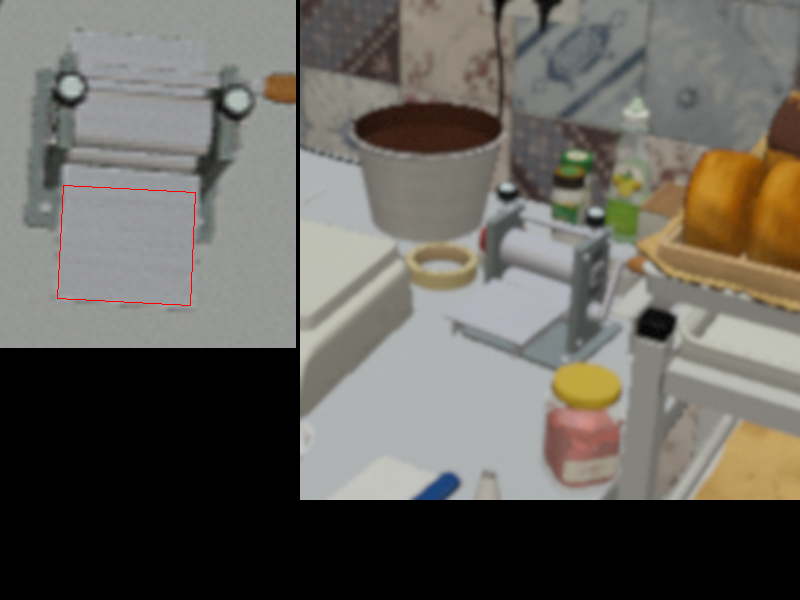

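The red outline fits the infeed plate; front edge centre ≈ (529,-290.6), yaw ≈ -3.5°. The scene crop shows the sheeter standing free, with the jar about 100 mm in front of it.

```bash
python3 -m creep '[1,0,0,0,0.15, 1,0,0,-0.03,0.28, 1,0,0,-0.08,0.28, 1,0,0,-0.08,0.28]'
python3 - <<'E'
from h import *
st()
c=pickle.load(open("t1.pkl","rb"))
for z in(172,178):
    a,b=ray(c,285.6,139.9,z),ray(c,327.1,143.1,z);d=a-b;print("knobs mid",(a+b)/2,"sp",np.linalg.norm(d),"yaw",np.degrees(np.arctan2(-d[0],d[1])))
E
```

```text
t: 2.2
tool_pos: [355.1, 112.4, 99.7]
tool_rot: [-2.255, -2.184, 0.008]
contact_force: [-0.4, 0.8, 0.8]
grip_width: 85.8
finger_force: 0.0
t 2.2 pos [355.1 112.4  99.7] yawx 88.17 F [-0.4  0.8  0.8] T [-0.02 -0.01 -0.01] w 85.8
knobs mid [ 661.05848071 -302.65089428  172.        ] sp 116.39275169857845 yaw -4.4975184401094985
knobs mid [ 659.27525354 -301.72734354  178.        ] sp 115.70887465450764 yaw -4.49751844010943
```

```bash
python3 -m creep '[1,0.0015,0.001,-0.04,0, 1,0.0015,0.001,-0.07,0, 1,0.0015,0.001,-0.07,0, 0,0.0015,0.001,-0.07,0, 0,0.0015,0.001,-0.07,0, 0,0.0015,0.001,-0.07,0, 0,0.0015,0.001,-0.07,0, 0,0.0015,0.001,-0.07,0, 0,0.0015,0.001,-0.07,0]'
```

```text
t: 3.32
tool_pos: [358.4, 114.3, 31.8]
tool_rot: [2.255, 2.186, 0.001]
contact_force: [-2.1, -0.1, 9.2]
grip_width: 14.0
finger_force: 59.4
```

```bash
python3 -m creep '[0,0,0,0.04,0, 0,0,0,0.1,0, 0,0,0,0.15,0, 0,0.01,-0.03,0.18,-0.12, 0,0.03,-0.08,0.18,-0.25, 0,0.05,-0.13,0.18,-0.4, 0,0.07,-0.18,0.18,-0.55, 0,0.08,-0.23,0.18,-0.7, 0,0.09,-0.28,0.18,-0.8, 0,0.1,-0.33,0.18,-0.9, 0,0.11,-0.37,0.18,-0.95, 0,0.118,-0.401,0.18,-0.95]'
python3 -c "
from h import *
st()"
```

```text
t: 4.82
tool_pos: [475.9, -288.4, 210.9]
tool_rot: [-3.026, -0.842, 0.001]
contact_force: [-0.1, 0.3, -1.1]
grip_width: 13.9
finger_force: 58.9
t 4.83 pos [ 475.9 -288.4  210.9] yawx 31.11 F [-0.1  0.3 -1.1] T [-0.01  0.03 -0.01] w 13.9
```

```bash
python3 -m creep '[0,0,0,0,-0.18, 0,0,0,0,-0.36, 0,0,0,-0.02,-0.5, 0,0,0,-0.06,-0.587, 0,0,0,-0.084,-0.587, 0,0,0,-0.084,-0.587, 0,0,0,-0.084,-0.587]'
python3 - <<'E'
from h import *
st()
t=robot.camera("top");s=robot.camera("scene");w=robot.camera("wrist")
pickle.dump((t,s,w),open("p2.pkl","wb"))
o=np.zeros((600,800,3),np.uint8)
o[:320,:400]=cv2.resize(t["color"][120:216,245:365,::-1],(400,320),interpolation=cv2.INTER_CUBIC)
o[:320,400:]=cv2.resize(s["color"][130:250,220:370,::-1],(400,320),interpolation=cv2.INTER_CUBIC)
o[320:,:374]=cv2.resize(w["color"][:,:,::-1],(374,280))
cv2.imwrite("pics/c3.png",o)
E
```

```text
t: 5.7
tool_pos: [476.4, -287.1, 128.4]
tool_rot: [3.139, -0.11, 0.002]
contact_force: [0.1, 0.4, -1.0]
grip_width: 14.1
finger_force: 58.9
t 5.7 pos [ 476.4 -287.1  128.4] yawx 356.0 F [ 0.1  0.4 -1. ] T [0.02 0.01 0.02] w 14.1
```

View pics/c3.png

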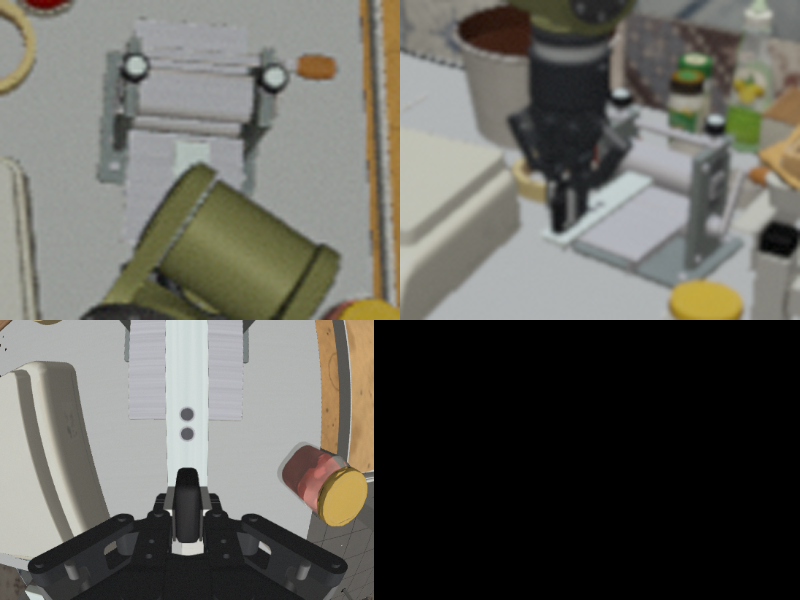

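The wrist view shows the strip centred on the infeed plate (strip columns 167–208, plate 130–243) and parallel to its edges. In the scene view the strip floats above the plate. I'll touch the plate lightly to calibrate height.

```bash
python3 -m creep '[0,0,0,-0.015,0, 0,0,0,-0.03,0, 0,0,0,-0.033,0, 0,0,0,-0.033,0]'; for i in 1 2 3; do :; done; python3 -m creep '[0,0,0,-0.001,0, 0,0,0,-0.001,0]';python3 -m creep '[0,0,0,-0.001,0, 0,0,0,-0.001,0]';python3 -m creep '[0,0,0,-0.001,0, 0,0,0,-0.001,0]'
python3 -c "
from h import *
st()
c=pickle.load(open('p2.pkl','rb'))[0];print(ray(c,302.9,162.9,117.5))"
```

```text
t: 6.35
tool_pos: [476.0, -286.8, 94.0]
tool_rot: [-3.139, 0.11, 0.001]
contact_force: [-0.3, 0.6, -0.4]
grip_width: 13.7
finger_force: 59.0
t: 6.6
tool_pos: [476.1, -286.9, 93.5]
tool_rot: [3.139, -0.11, 0.001]
contact_force: [-1.2, -0.1, -1.2]
grip_width: 13.8
finger_force: 58.9
t: 6.85
tool_pos: [476.1, -286.9, 92.4]
tool_rot: [3.139, -0.11, 0.0]
contact_force: [1.2, -0.0, -1.4]
grip_width: 14.4
finger_force: 59.1
t: 7.1
tool_pos: [476.1, -287.0, 92.1]
tool_rot: [3.139, -0.11, 0.001]
contact_force: [-5.3, 0.4, 7.5]
grip_width: 14.0
finger_force: 60.4
t 7.1 pos [ 476.1 -287.    92.1] yawx 355.99 F [-5.3  0.4  7.5] T [0.29 0.4  0.06] w 14.0
[ 612.45920776 -299.43443012  117.5       ]
```

```bash
python3 -m creep '[0,0,0,0.0046,0, 0,0.01,-0.0007,0.0046,0, 0,0.022,-0.0015,0.0046,0, 0,0.032,-0.0022,0.0046,0, 0,0.032,-0.0022,0.0046,0]'; python3 -m creep '[0,0.002,-0.0001,0,0, 0,0.004,-0.0003,0,0, 0,0.004,-0.0003,0,0]';python3 -m creep '[0,0.002,-0.0001,0,0, 0,0.002,-0.0001,0,0]';python3 -m creep '[0,0.002,-0.0001,0,0, 0,0.002,-0.0001,0,0]'
```

```text
t: 7.72
tool_pos: [508.6, -288.9, 95.5]
tool_rot: [-3.14, 0.109, 0.0]
contact_force: [0.2, -0.8, -0.8]
grip_width: 13.8
finger_force: 59.0
t: 8.1
tool_pos: [512.0, -289.3, 95.9]
tool_rot: [3.14, -0.11, 0.0]
contact_force: [0.5, 0.1, -0.9]
grip_width: 13.8
finger_force: 59.0
t: 8.35
tool_pos: [514.1, -289.4, 95.9]
tool_rot: [3.14, -0.11, 0.0]
contact_force: [-0.1, 0.3, -1.3]
grip_width: 14.3
finger_force: 59.0
t: 8.6
tool_pos: [516.1, -289.5, 95.9]
tool_rot: [3.14, -0.11, 0.0]
contact_force: [-0.1, -1.2, -1.9]
grip_width: 14.4
finger_force: 59.0
```

```bash
for i in 1; do python3 -m creep '[0,0.002,-0.0001,0,0, 0,0.002,-0.0001,0,0]'; done;python3 -m creep '[0,0.002,-0.0001,0,0, 0,0.002,-0.0001,0,0]';python3 -m creep '[0,0.002,-0.0001,0,0, 0,0.002,-0.0001,0,0]'
```

```text
t: 8.85
tool_pos: [518.1, -289.6, 95.9]
tool_rot: [3.14, -0.11, 0.0]
contact_force: [-0.1, 0.9, -0.4]
grip_width: 13.6
finger_force: 59.0
t: 9.1
tool_pos: [520.1, -289.7, 95.9]
tool_rot: [-3.14, 0.11, -0.0]
contact_force: [0.2, 0.1, -0.5]
grip_width: 14.0
finger_force: 59.0
t: 9.35
tool_pos: [522.1, -289.8, 95.9]
tool_rot: [3.14, -0.11, 0.0]
contact_force: [-0.7, -0.4, -1.1]
grip_width: 13.9
finger_force: 59.0
```

```bash
python3 -m creep '[0,0.002,-0.0001,0,0, 0,0.002,-0.0001,0,0]';python3 -m creep '[0,0.002,-0.0001,0,0, 0,0.002,-0.0001,0,0]';python3 -m creep '[0,0.002,-0.0001,0,0, 0,0.004,-0.0003,0,0, 0,0.004,-0.0003,0,0]'
```

```text
t: 9.6
tool_pos: [524.1, -289.9, 95.9]
tool_rot: [3.14, -0.11, 0.0]
contact_force: [-0.1, 0.1, -0.6]
grip_width: 13.8
finger_force: 59.0
t: 9.85
tool_pos: [526.1, -290.0, 95.9]
tool_rot: [3.14, -0.11, 0.0]
contact_force: [-0.4, -0.3, -1.7]
grip_width: 14.4
finger_force: 59.0
t: 10.22
tool_pos: [530.2, -290.3, 95.9]
tool_rot: [3.14, -0.11, 0.0]
contact_force: [-0.5, 0.6, -0.9]
grip_width: 13.7
finger_force: 59.0
```

```bash
python3 -m creep '[0,0.004,-0.0003,0,0, 0,0.008,-0.0006,0,0, 0,0.008,-0.0006,0,0]';python3 -m creep '[0,0.004,-0.0003,0,0, 0,0.008,-0.0006,0,0, 0,0.008,-0.0006,0,0]';python3 -m creep '[0,0,0,0.001,0, 0,0,0,0.001,0]';python3 -m creep '[0,0,0,0.001,0, 0,0,0,0.001,0]'
```

```text
t: 10.6
tool_pos: [538.3, -290.9, 95.8]
tool_rot: [3.14, -0.11, 0.0]
contact_force: [1.1, 0.1, -0.5]
grip_width: 14.1
finger_force: 59.0
t: 10.98
tool_pos: [546.3, -291.5, 95.8]
tool_rot: [3.14, -0.11, 0.0]
contact_force: [-0.6, 0.7, -1.2]
grip_width: 14.0
finger_force: 59.0
t: 11.22
tool_pos: [545.9, -291.4, 96.7]
tool_rot: [-3.139, 0.11, 0.001]
contact_force: [1.9, 0.0, -4.2]
grip_width: 13.9
finger_force: 58.5
t: 11.48
tool_pos: [545.8, -291.4, 97.6]
tool_rot: [-3.139, 0.11, 0.001]
contact_force: [2.0, 0.8, -5.7]
grip_width: 14.3
finger_force: 58.4
```

```bash
python3 -m creep '[0,0,0,-0.002,0, 0,0,0,-0.002,0]';python3 -m creep '[0,0,0,-0.001,0, 0,0,0,-0.001,0]';python3 -m creep '[0,0,0,-0.0005,0, 0,0,0,-0.0005,0]';python3 -m creep '[0,0,0,-0.0005,0, 0,0,0,-0.0005,0]'
```

```text
t: 11.72
tool_pos: [546.2, -291.6, 96.1]
tool_rot: [3.139, -0.11, 0.001]
contact_force: [0.0, -0.1, -1.9]
grip_width: 14.1
finger_force: 59.0
t: 11.98
tool_pos: [546.1, -291.6, 95.0]
tool_rot: [3.14, -0.11, 0.001]
contact_force: [0.6, 1.1, -1.2]
grip_width: 14.0
finger_force: 59.0
t: 12.22
tool_pos: [546.1, -291.6, 94.6]
tool_rot: [3.14, -0.11, 0.001]
contact_force: [-0.1, 0.5, 1.2]
grip_width: 14.3
finger_force: 59.2
t: 12.48
tool_pos: [546.1, -291.6, 94.1]
tool_rot: [3.139, -0.11, 0.001]
contact_force: [-1.9, -0.4, 2.4]
grip_width: 14.2
finger_force: 59.5
```

Drag-free in the nip with about 1.5 mm of vertical play, so gauge_2 is loose and the gap is about 7.3 mm. Gauge_3 should fit. I'll put gauge_2 back first.

```bash
python3 -m creep '[0,0,0,0.0012,0, 0,-0.01,0.0007,0.0012,0, 0,-0.03,0.002,0.0012,0, 0,-0.055,0.0038,0.0012,0, 0,-0.075,0.005,0.0015,0, 0,-0.08,0.005,0.03,0, 0,-0.08,0.005,0.08,0.1, 0,-0.08,0.005,0.12,0.28, 0,-0.09,0.035,0.12,0.45, 0,-0.1,0.085,0.12,0.6, 0,-0.11,0.14,0.12,0.75, 0,-0.12,0.19,0.12,0.9]'
python3 -c "
from h import *
st()"
```

```text
t: 13.98
tool_pos: [424.7, -99.9, 213.6]
tool_rot: [-2.844, -1.334, 0.0]
contact_force: [1.0, -0.1, -1.1]
grip_width: 14.3
finger_force: 59.0
t 13.97 pos [424.7 -99.9 213.6] yawx 50.27 F [ 1.  -0.1 -1.1] T [-0.04  0.01  0.05] w 14.3
```

```bash
python3 -m creep '[0,-0.015,0.05,0,0.15, 0,-0.035,0.11,0,0.3, 0,-0.05,0.16,0,0.47, 0,-0.06,0.2,0,0.6, 0,-0.067,0.2135,0,0.633, 0,-0.067,0.2135,-0.04,0.633, 0,-0.067,0.2135,-0.1,0.633, 0,-0.067,0.2135,-0.15,0.633, 0,-0.067,0.2135,-0.17,0.633, 0,-0.067,0.2135,-0.17,0.633]'
python3 -c "
from h import *
st()"
```

```text
t: 15.22
tool_pos: [357.8, 111.6, 42.9]
tool_rot: [-2.259, -2.18, 0.004]
contact_force: [-0.6, -0.6, -0.9]
grip_width: 14.1
finger_force: 59.0
t 15.22 pos [357.8 111.6  42.9] yawx 87.96 F [-0.6 -0.6 -0.9] T [-0.09  0.03 -0.04] w 14.1
```

Lower onto the board, release, rise, and go over gauge_3 (origin 432.0, 102.4, yaw 85.3).

```bash
python3 -m creep '[0,0,0,-0.007,0, 0,0,0,-0.0105,0, 0,0,0,-0.0115,0, 0,0,0,-0.0115,0]'; python3 -m creep '[0.3,0,0,0,0, 0.6,0,0,0,0, 1,0,0,0,0, 1,0,0,0,0, 1,0,0,0.03,0, 1,0,0,0.08,0, 1,0.03,-0.005,0.1,-0.03, 1,0.0742,-0.0095,0.09,-0.045, 1,0.0742,-0.0095,0.08,-0.045, 1,0.0742,-0.0095,0.08,-0.045]'
python3 - <<'E'
from h import *
st()
w=robot.camera("wrist");cv2.imwrite("pics/w4.png",w["color"][:,:,::-1])
E
```

```text
t: 15.72
tool_pos: [359.1, 112.0, 32.6]
tool_rot: [2.26, 2.182, 0.0]
contact_force: [0.8, -0.1, -0.5]
grip_width: 14.3
finger_force: 59.0
t: 16.98
tool_pos: [432.2, 102.4, 111.4]
tool_rot: [-2.31, -2.127, 0.003]
contact_force: [0.1, 0.2, 0.1]
grip_width: 85.1
finger_force: 0.0
t 16.98 pos [432.2 102.4 111.4] yawx 85.26 F [0.1 0.2 0.1] T [ 0.02 -0.01 -0.04] w 85.1
```

View pics/w4.png

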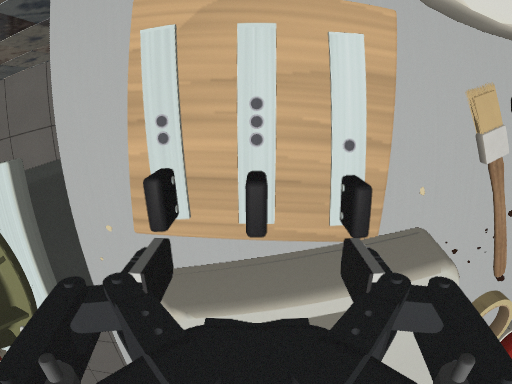

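Gauge_2 (two holes, left) lies flat on the board again, and the gauge_3 grip at (256,203) is centred between the open fingers.

```bash
python3 -m creep '[1,0,0,-0.04,0, 1,0,0,-0.077,0, 1,0,0,-0.077,0, 0,0,0,-0.077,0, 0,0,0,-0.077,0, 0,0,0,-0.077,0, 0,0,0,-0.077,0, 0,0,0,-0.077,0, 0,0,0,-0.077,0]'; python3 -m creep '[0,0,0,0.04,0, 0,0,0,0.1,0, 0,0,0,0.15,0, 0,0.005,-0.03,0.18,-0.12, 0,0.01,-0.08,0.18,-0.25, 0,0.015,-0.13,0.18,-0.4, 0,0.02,-0.18,0.18,-0.55, 0,0.025,-0.23,0.18,-0.7, 0,0.03,-0.28,0.18,-0.8, 0,0.035,-0.33,0.18,-0.9, 0,0.044,-0.37,0.18,-0.95, 0,0.044,-0.389,0.18,-0.95]'
python3 -c "
from h import *
st()"
```

```text
t: 18.15
tool_pos: [433.6, 102.6, 36.0]
tool_rot: [2.311, 2.127, 0.001]
contact_force: [-1.2, -0.5, 7.2]
grip_width: 14.0
finger_force: 59.5
t: 19.65
tool_pos: [477.0, -288.1, 214.8]
tool_rot: [-3.046, -0.765, 0.001]
contact_force: [-0.1, 0.1, -1.6]
grip_width: 14.1
finger_force: 59.0
t 19.65 pos [ 477.  -288.1  214.8] yawx 28.18 F [-0.1  0.1 -1.6] T [-0.05  0.13 -0.01] w 14.1
```

```bash
python3 -m creep '[0,0,0.0005,0,-0.18, 0,0,0.0005,0,-0.36, 0,0,0.0005,-0.02,-0.5, 0,0,0.0005,-0.06,-0.538, 0,0,0.0005,-0.1,-0.538, 0,0,0.0005,-0.114,-0.538, 0,0,0.0005,-0.114,-0.538, 0,0,0.0005,-0.114,-0.538]'; python3 -m creep '[0,0,0,-0.002,0, 0,0,0,-0.002,0]'; python3 -m creep '[0,0,0,-0.001,0, 0,0,0,-0.001,0]';python3 -m creep '[0,0,0,-0.0007,0, 0,0,0,-0.0007,0]'
python3 -c "
from h import *
st()"
```

```text
t: 20.65
tool_pos: [477.9, -286.3, 103.0]
tool_rot: [3.138, -0.109, 0.003]
contact_force: [-0.1, 0.2, -1.6]
grip_width: 13.7
finger_force: 59.0
t: 20.9
tool_pos: [477.4, -286.1, 99.9]
tool_rot: [3.139, -0.11, 0.001]
contact_force: [-0.5, 0.1, -1.3]
grip_width: 14.0
finger_force: 59.0
t: 21.15
tool_pos: [477.2, -286.0, 98.4]
tool_rot: [-3.14, 0.11, 0.0]
contact_force: [0.4, 0.3, -2.0]
grip_width: 14.3
finger_force: 59.0
t: 21.4
tool_pos: [477.2, -286.0, 97.6]
tool_rot: [-3.14, 0.11, 0.0]
contact_force: [-0.1, 0.2, -1.2]
grip_width: 14.2
finger_force: 59.0
t 21.4 pos [ 477.2 -286.    97.6] yawx 355.98 F [-0.1  0.2 -1.2] T [0.   0.08 0.  ] w 14.2
```

```bash
python3 -m creep '[0,0,0,-0.0007,0, 0,0,0,-0.0007,0]'; python3 -m creep '[0,0,0,-0.0006,0, 0,0,0,-0.0006,0]'
python3 -c "
from h import *
st()"
```

```text
t: 21.65
tool_pos: [477.2, -286.0, 96.9]
tool_rot: [-3.14, 0.11, 0.0]
contact_force: [-0.8, 0.6, -1.3]
grip_width: 14.1
finger_force: 59.0
t: 21.9
tool_pos: [477.3, -286.0, 96.5]
tool_rot: [3.14, -0.11, 0.0]
contact_force: [-0.8, 0.4, 0.0]
grip_width: 13.9
finger_force: 59.5
t 21.9 pos [ 477.3 -286.    96.5] yawx 355.99 F [-0.8  0.4  0. ] T [0.09 0.06 0.05] w 13.9
```

```bash
python3 -m creep '[0,0,0,0.0028,0, 0,0.01,-0.0017,0.0028,0, 0,0.022,-0.0025,0.0028,0, 0,0.033,-0.0033,0.0028,0, 0,0.033,-0.0033,0.0028,0]'; python3 -m creep '[0,0.002,-0.0001,0,0, 0,0.002,-0.0001,0,0]';python3 -m creep '[0,0.002,-0.0001,0,0, 0,0.002,-0.0001,0,0]'
python3 -m creep '[0,0.002,-0.0001,0,0, 0,0.002,-0.0001,0,0]'
```

```text
t: 22.52
tool_pos: [511.0, -289.1, 98.9]
tool_rot: [-3.14, 0.109, 0.0]
contact_force: [0.2, 0.4, -1.9]
grip_width: 14.0
finger_force: 59.1
t: 22.78
tool_pos: [512.1, -289.4, 99.1]
tool_rot: [-3.14, 0.11, 0.0]
contact_force: [-0.2, -0.7, -1.4]
grip_width: 14.0
finger_force: 59.1
t: 23.02
tool_pos: [514.3, -289.6, 99.2]
tool_rot: [3.14, -0.11, 0.0]
contact_force: [0.2, 0.7, -1.5]
grip_width: 14.3
finger_force: 59.1
t: 23.28
tool_pos: [516.3, -289.6, 99.2]
tool_rot: [-3.14, 0.11, -0.0]
contact_force: [-0.1, -0.4, -1.8]
grip_width: 14.1
finger_force: 59.1
```

```bash
python3 -m creep '[0,0.0015,-0.0001,0,0, 0,0.0015,-0.0001,0,0]';python3 -m creep '[0,0.0015,-0.0001,0,0, 0,0.0015,-0.0001,0,0]';python3 -m creep '[0,0.0015,-0.0001,0,0, 0,0.0015,-0.0001,0,0]'
```

```text
t: 23.52
tool_pos: [517.8, -289.7, 99.1]
tool_rot: [-3.14, 0.11, 0.0]
contact_force: [-1.0, -1.2, -2.2]
grip_width: 13.9
finger_force: 59.1
t: 23.78
tool_pos: [519.2, -289.8, 99.1]
tool_rot: [-3.14, 0.11, 0.0]
contact_force: [-0.5, -0.5, -3.0]
grip_width: 13.7
finger_force: 59.0
t: 24.02
tool_pos: [520.4, -289.9, 99.0]
tool_rot: [-3.139, 0.11, 0.002]
contact_force: [-4.0, 1.3, -1.3]
grip_width: 13.7
finger_force: 59.2
```

```bash
python3 -m creep '[0,0.0015,-0.0001,0,0, 0,0.0015,-0.0001,0,0]';python3 -m creep '[0,0.0015,-0.0001,0,0, 0,0.0015,-0.0001,0,0]'
```

```text
t: 24.28
tool_pos: [521.7, -290.0, 99.1]
tool_rot: [-3.139, 0.11, 0.002]
contact_force: [-7.7, 0.7, 0.6]
grip_width: 13.6
finger_force: 59.3
t: 24.52
tool_pos: [523.3, -290.1, 99.1]
tool_rot: [-3.139, 0.11, 0.002]
contact_force: [-6.9, -0.0, 0.1]
grip_width: 14.0
finger_force: 59.3
```

Light steady drag of about 7 N: it's entering. Continuing to push it in, watching the force.

```bash
python3 -m creep '[0,0.0015,-0.0001,0,0, 0,0.003,-0.0002,0,0, 0,0.0045,-0.0003,0,0]';python3 -m creep '[0,0.002,-0.0001,0,0, 0,0.004,-0.0003,0,0, 0,0.006,-0.0004,0,0]';python3 -m creep '[0,0.002,-0.0001,0,0, 0,0.004,-0.0003,0,0, 0,0.006,-0.0004,0,0]'
```

```text
t: 24.9
tool_pos: [527.8, -290.5, 99.1]
tool_rot: [-3.139, 0.11, 0.002]
contact_force: [-7.6, 1.4, 0.5]
grip_width: 14.1
finger_force: 59.3
t: 25.28
tool_pos: [533.8, -290.8, 99.1]
tool_rot: [-3.139, 0.11, 0.002]
contact_force: [-6.6, 0.1, -0.0]
grip_width: 13.8
finger_force: 59.3
t: 25.65
tool_pos: [539.8, -291.3, 99.1]
tool_rot: [-3.139, 0.11, 0.002]
contact_force: [-7.5, 0.0, 0.2]
grip_width: 13.8
finger_force: 59.3
```

```bash
python3 -m creep '[0,0.002,-0.0001,0,0, 0,0.004,-0.0003,0,0, 0,0.006,-0.0004,0,0, 0,0.008,-0.0006,0,0, 0,0.01,-0.0007,0,0, 0,0.01,-0.0007,0,0]'
python3 - <<'E'
from h import *
st()
t=robot.camera("top");s=robot.camera("scene");w=robot.camera("wrist")
pickle.dump((t,s,w),open("p5.pkl","wb"))
o=np.zeros((600,800,3),np.uint8)
o[:320,:400]=cv2.resize(t["color"][115:195,260:360,::-1],(400,320),interpolation=cv2.INTER_CUBIC)
o[:320,400:]=cv2.resize(s["color"][140:240,260:385,::-1],(400,320),interpolation=cv2.INTER_CUBIC)
o[320:,:374]=cv2.resize(w["color"][:,:,::-1],(374,280))
cv2.imwrite("pics/c5.png",o)
a=np.array([np.cos(np.radians(-4.1)),np.sin(np.radians(-4.1)),0])
for d in(0,22,30): # nip frame, expected pixels of strip top front edge
    p=np.array([660,-300,86])+a*d;print(d,"top",proj(t,p).round(1),"scene",proj(s,p).round(1))
E
```

```text
t: 26.4
tool_pos: [550.0, -292.0, 99.1]
tool_rot: [-3.14, 0.11, 0.001]
contact_force: [-4.6, 1.0, -1.4]
grip_width: 13.8
finger_force: 59.2
t 26.4 pos [ 550.  -292.    99.1] yawx 355.98 F [-4.6  1.  -1.4] T [ 0.07  0.82 -0.03] w 13.8
0 top [301.3 150. ] scene [317.9 199.8]
22 top [301.7 143. ] scene [321.8 197. ]
30 top [301.8 140.4] scene [323.1 196. ]
```

View pics/c5.png

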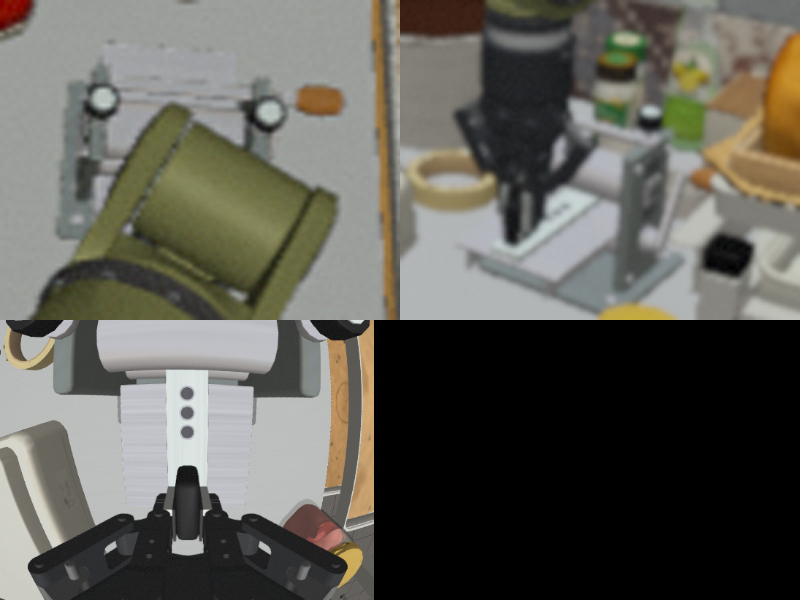

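The strip lies straight in the nip (wrist picture: strip columns 167–208, centred on the plate and roller). I'll cross-check the nip position by ray-casting the plate's front edge in the earlier wrist picture.

```bash
python3 - <<'E'
from h import *
def wray(c,u,v,z):
    K=c["mtx"];d=np.array([(u-K[0,2])/K[0,0],(v-K[1,2])/K[1,1]]);th=np.hypot(*d);x=np.append(d/th*np.sin(th),np.cos(th))
    M=c["camera_from_world"];R=M[:3,:3];C=-R.T@M[:3,3];r=R.T@x;return C+r*(z-C[2])/r[2]
w=pickle.load(open("p2.pkl","rb"))[2];g=cv2.GaussianBlur(w["color"],(5,5),0).astype(int)
lav=g[...,0]+g[...,2]-2*g[...,1]
E=[]
for u in list(range(182,226,4))+list(range(292,330,4)):
    col=lav[100:170,u];gr=g[100:170,u].sum(1);v=100+np.argmax(np.abs(np.diff(gr)))+.5;E.append([u,v,*wray(w,u,v,75.5)[:2]])
E=np.array(E);print(E[:,1]);k=np.abs(E[:,1]-np.median(E[:,1]))<4;E=E[k]
s=np.polyfit(E[:,3],E[:,2],1);print("yaw",-np.degrees(np.arctan(s[0])),"edge x at y=-290.6",np.polyval(s,-290.6))
w=pickle.load(open("p5.pkl","rb"))[2]
for r in(386,):
  for u in(125,250): print("plate rear?",wray(w,u*1.369,(r-320)*1.371,75.5))
E
```

```text
[134.5 134.5 134.5 134.5 134.5 134.5 134.5 134.5 134.5 134.5 134.5 135.5
 135.5 135.5 135.5 135.5 135.5 136.5 136.5 136.5 136.5]
yaw -4.8012701695144875 edge x at y=-290.6 528.8949747527092
plate rear? [ 634.47649941 -248.88831985   75.5       ]
plate rear? [ 627.6491676  -345.88425062   75.5       ]
```

Both plate edges put the nip at x ≈ 660, so the front stands about 29 mm beyond it. I'll push 1 mm more, release and retreat.

```bash
python3 -m creep '[0,0.001,0,0,0, 0,0.001,0,0,0, 0.3,0.001,0,0,0, 0.6,0.001,0,0,0, 1,0.001,0,0,0, 1,0.001,0,0,0, 1,0.001,0,0.03,0, 1,0,0,0.08,0, 1,-0.03,0.01,0.12,0, 1,-0.08,0.03,0.14,0, 1,-0.13,0.06,0.14,0, 1,-0.16,0.1,0.14,0]'
python3 -m creep '[1,-0.02,0.05,0,0, 1,-0.04,0.1,0,0, 1,-0.06,0.15,0,0, 1,-0.06,0.15,0,0]'
python3 - <<'E'
from h import *
st()
t=robot.camera("top");s=robot.camera("scene");w=robot.camera("wrist")
o=np.zeros((600,800,3),np.uint8)
o[:320,:400]=cv2.resize(t["color"][115:195,260:360,::-1],(400,320),interpolation=cv2.INTER_CUBIC)
o[:320,400:]=cv2.resize(s["color"][140:240,260:385,::-1],(400,320),interpolation=cv2.INTER_CUBIC)
o[320:,:374]=cv2.resize(w["color"][:,:,::-1],(374,280))
o[320:,400:]=cv2.resize(t["color"][:,:,::-1],(400,280))
cv2.imwrite("pics/c6.png",o)
E
```

```text
t: 28.05
tool_pos: [388.4, -191.3, 239.4]
tool_rot: [3.139, -0.112, 0.001]
contact_force: [0.3, -0.3, 0.6]
grip_width: 85.6
finger_force: 0.0
t: 28.55
tool_pos: [329.5, -39.9, 239.6]
tool_rot: [3.14, -0.104, 0.003]
contact_force: [-0.5, -0.2, -0.5]
grip_width: 85.4
finger_force: 0.0
t 28.55 pos [329.5 -39.9 239.6] yawx 356.2 F [-0.5 -0.2 -0.5] T [ 0.   -0.02 -0.02] w 85.4
```

View pics/c6.png

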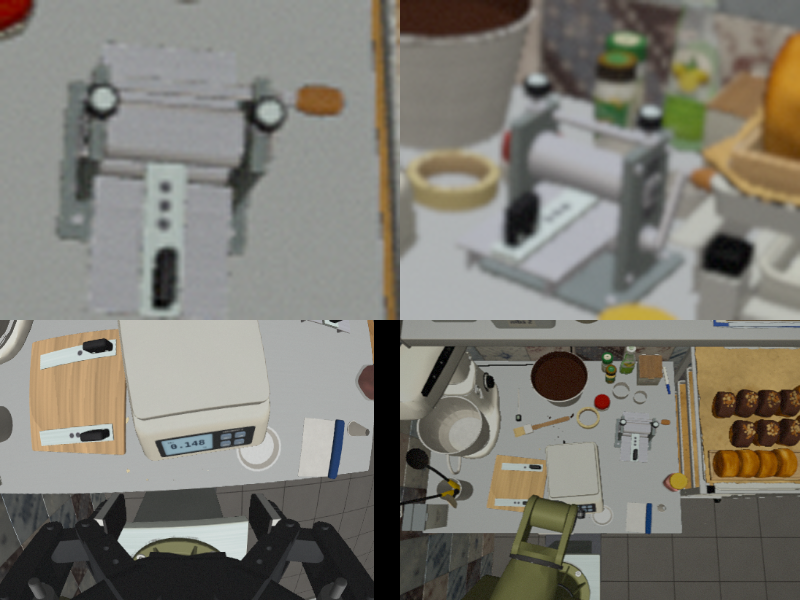

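Gauge_3 lies straight on the plate and in the nip (top tile, rear end at (162,310), level with the plate's front edge, as 30 mm of protrusion requires). Gauges 1 and 2 lie flat on the board and the bystanders are where they were. Handing in.

```bash
python3 -c "
from rig import robot
print(robot.close_job())"
```

```text
the job is handed in; nothing more can be done
None
```

Gauge 3 (8 mm) fits, with a steady drag of about 7 N, and I left it nipped straight between the rollers with its front about 30 mm past the nip by calculation (the upper roller hides it from the cameras); gauge 2 (6 mm) was loose and lies flat on the board again, and the job is handed in.

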